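# Clear the nested reducers from the dust port

### The arm

A 7-joint arm with a two-finger parallel gripper is mounted at the origin on a cart in front of the work surface, level with it; the furniture and walls round the work are solid. World frame = base frame: x ahead of the robot, y to its left, z up, the work surface at z = 0. Lengths are in m, angles in rad, forces in N, time in s.
With the tool pointing down it reaches from about 0.4 to 0.925 m from the base axis. Payload 5.6 kg.
Tool frame: the origin (TCP) lies on the front face of the gripper's body, between the roots of the fingers; the fingertips stand ahead of it and the grasp point (between the pads) lies 54 mm ahead of it (ctrl.tips_ahead is the z of the fingertips in the tool frame, in m); z points along the fingers, y is the line along which they close (so a half turn about z gives the same grasp; the last joint's range is limited). The gripper opens to 85 mm and grips with 20 to 120 N. Pads are 22 mm wide; open, the fingers measure 114 mm over their backs; the gripper's body (76 mm by 85 mm) begins 54 mm behind the grasp point. The pads swing forward as they close: fully open they stand 13 mm farther back than shut.
Start: joints at [1.154, 0.468, -0.012, 1.603, 0.006, 1.071, -0.056], TCP at [0.237, -0.605, 0.304] pointing down, gripper open.
Joint ranges: [-2.53, 2.53], [-0.31, 2.02], [-1.57, 1.55], [0.28, 2.44], [-1.29, 4.43], [0.15, 1.84], [-2.92, 2.92]. Speed limits (rad/s): [2.57, 2.57, 3.14, 3.14, 3.14, 3.14, 3.14].

### API

Orientations are given as [roll, pitch, yaw] about the fixed x, y, z axes, in that order (R = Rz(yaw) Ry(pitch) Rx(roll)).
In Python, from bench import readout, viewer, job, ctrl gives the robot as it stands.
- The arm moves only by the tool play_rows, never from a script. Its argument "rows" is a list of rows, each a list of 6 numbers: the shift along the world's x, y, z scaled (see below), then the turn, a rotation vector about the world's x, y, z scaled (see below). A call has 1 to 12 rows; each row is the pose to reach, as a shift and turn from the pose commanded when the call began; what a row does not reach only later rows make up. The controller multiplies each number of a shift by 50 cm and each number of a turn by 90 degrees. A row lasts 1/8 s, in which the tool goes at most 62.5 mm and 10.7 degrees, less where a joint would pass 70% of its speed; a pose out of reach is approached as far as the arm can. A call with a number of a shift or a turn outside -1 to 1 is refused whole. A call with a gripper value outside its range is refused whole. "jaw" is the closure, from -1 (fully open) to 1 (shut), set as the call begins (left out, the last holds). The fingers move at their own pace and stop on an object; "grip_force" is the grip in N (left out, the last holds). Time passes only in rows, so rows that repeat a pose let the fingers close. It gives the time, the measured TCP pose, the force, the opening and the grip force at its end, in the units of the state.
- readout.read_state(): the state, without advancing time (a new reading comes with each control period).
- viewer.snapshot(name): name is "side" or "top"; returns a dict with "image" (420x560x3 uint8, red, green, blue), "fx", "fy", "cx", "cy" (pixels), "k1" (the pictures are not rectified: a ray, as slopes to the right and down, at radius r is drawn at 1 + k1 r^2 times it, then the intrinsics apply), "extrinsics" (4x4, takes a point from camera to world coordinates). Camera axes: x right, y down, z forward; pixel columns grow to the right and rows downward; lengths in m; the calibration is good to about 2 mm. A picture is of the moment at which its call begins. There is no depth.
- job.sign_off(): hands the job in; it is judged then, once.
The state is a dict: "time": time; "q": joint angles; "joint_vel": joint speeds; "joint_torque": joint torques, N m; "eef_pos": TCP position; "eef_rot": TCP orientation; "force": force on the tool from outside, world axes, zero at the start; "moment": the same for the moment, N m; "gripper_width": finger opening in m; "grasp_force": force on a finger pad.
Only numpy, scipy, OpenCV 4.12 (cv2) and the standard library are available. Lean on these libraries where they do the work, as an engineer would, in place of code of your own. Each camera call takes 0.05 s, during which the arm holds its last target. There are 200 camera calls.

### The job

The bench's dust port is needed at full bore: two hose reducers are pushed tightly into each other in it. Pull the narrow orange reducer out first, leaving the wide blue one in the port, and stand it upright, the way up it is now, in the middle of the smaller cork pad; then pull out the blue one and stand it likewise in the middle of the larger cork pad.

Things in the scene. Friction and masses are not known exactly. Their poses are not given: they have to be found in the camera images.
- narrow_collar (a point): Narrow reducer, upright orange tube, 64 mm tall, 26 mm bore, 90 g. Point: on its axis, mid-height of its collar (46 mm diameter, 44 mm tall, grip here), 42 mm above its underside; z up along it. Below the collar a 38 mm spigot, 20 mm long, sits in the wide reducer, collar resting on its rim. Rubber keys hold it; a straight upward pull of 5 to 8 N frees it, the wide one stays.
- wide_collar (a point): Wide reducer, upright blue tube, 66 mm tall, 40 mm bore, 150 g. Point: on its axis, mid-height of its collar (62 mm diameter, 44 mm tall, grip here), 44 mm above its underside; z up along it. Below the collar a 52 mm spigot, 22 mm long, sits in the fixed pale port (boss 80 mm wide, 34 mm high), collar resting on it. Rubber keys hold it; a straight upward pull of 9 to 15 N frees it.
- small_pad: Smaller round cork pad with a black edge, fixed on the table, 72 mm cork diameter (78 mm over the edge), top 6 mm above the table. Origin at the centre of its underside; z up.
- large_pad: Larger round cork pad with a black edge, fixed on the table, 104 mm cork diameter (110 mm over the edge), top 6 mm above the table. Origin at the centre of its underside; z up.
Mind the look-alikes: they are no part of the job. What is shaped like the part that bears narrow_collar but turquoise is not meant.

How it is judged:
By the outcome, as a careful person would: the job done as asked, in the order asked, and still so for the second after the job is handed in, with the robot touching nothing.
It also fails if it takes over 61 s, if anything falls off the work surface, if the arm or the gripper's body presses on something with over 40 N, if the wrist force passes 120 N, or if a joint passes its speed limit or range.

## Working session

There is one attempt and no reset: what is moved stays moved. The work goes in short steps, Python scripts to look and compute and a tool call to move; the robot and the scene stay as the last step left them, time stands still between calls to the robot, and variables do not carry over. Pictures are saved under pics/ and viewed, at most 10 in all, crops included, and the job is handed in when it is done.

Besides the shell and the picture viewer there is one more tool, called as a command line: name --pt "numbers of a row" for each row, then --argument value for the rest. play_rows: Moves the arm, as the interface text tells. Shifts and turns lie within -1 to 1; 1 stands for 50 cm of shift or 90 degrees of turn. Its arguments: {"type":"object","properties":{"rows":{"type":"array","items":{"type":"array","items":{"type":"number"}}},"jaw":{"type":"number"},"grip_force":{"type":"number"}},"required":["rows"]}

```bash
mkdir -p pics; ls
cat > h.py <<'E'
import numpy as np, cv2
from bench import readout, viewer, job, ctrl
def snap(n,f=None):
    s=viewer.snapshot(n)
    if f: cv2.imwrite(f'pics/{f}.png',cv2.cvtColor(np.array(s['image']),cv2.COLOR_RGB2BGR))
    return s
def K(s): return np.array([[s['fx'],0,s['cx']],[0,s['fy'],s['cy']],[0,0,1.]])
def ray(s,uv):
    p=cv2.undistortPoints(np.array([[uv]],float),K(s),np.array([s['k1'],0,0,0,0.]))[0,0]
    T=np.array(s['extrinsics']); d=T[:3,:3]@np.array([p[0],p[1],1]); return T[:3,3],d
def onplane(s,uv,z):
    o,d=ray(s,uv); return o+d*(z-o[2])/d[2]
def proj(s,P):
    T=np.linalg.inv(np.array(s['extrinsics'])); c=T[:3,:3]@np.array(P)+T[:3,3]
    p=c[:2]/c[2]; p=p*(1+s['k1']*(p@p)); return p*[s['fx'],s['fy']]+[s['cx'],s['cy']]
E
python3 - <<'E'
from h import *
a=snap('side');b=snap('top')
cv2.imwrite('pics/a.png',cv2.cvtColor(np.hstack([a['image'],b['image']]),cv2.COLOR_RGB2BGR)[:, :][::1]) 
im=cv2.imread('pics/a.png'); cv2.imwrite('pics/side0.png',im[:,:560]); cv2.imwrite('pics/top0.png',im[:,560:])
for s in(a,b): print(s['fx'],s['k1'],np.round(s['extrinsics'],3))
print(readout.read_state(),ctrl.tips_ahead)
E
```

```text
pics
446.4024262339097 -0.01592059404162175 [[-0.996 -0.059  0.063  0.437]
 [-0.086  0.623 -0.777  0.799]
 [ 0.007 -0.78  -0.626  0.749]
 [ 0.     0.     0.     1.   ]]
413.8950676505577 -0.12303378686327432 [[-0.015 -0.98   0.198  0.343]
 [-1.     0.014 -0.006  0.004]
 [ 0.003 -0.198 -0.98   0.99 ]
 [ 0.     0.     0.     1.   ]]
{'time': 0.1, 'q': array([ 1.15398813,  0.46831787, -0.01161106,  1.60353568,  0.00600781,
        1.07141398, -0.05631569]), 'joint_vel': array([ 3.83908642e-05, -6.82301369e-04,  1.03945844e-03, -2.53320665e-03,
        8.51215496e-04, -1.82270024e-04,  4.58102238e-04]), 'joint_torque': array([ 1.67750171e-03, -5.33511686e+01,  2.15841917e-02, -2.51962245e+01,
        1.14376203e-02,  4.30575921e-03, -1.43846398e-05]), 'eef_pos': array([ 0.23716239, -0.60476895,  0.30301312]), 'eef_rot': array([-3.13995664e+00,  1.20695124e-04,  3.73739280e-01]), 'force': array([ 0.72913351, -0.52098953, -0.14545993]), 'moment': array([-0.04917119,  0.07818248, -0.05919851]), 'grasp_force': 0.0, 'gripper_width': 0.08517763784017152} 0.0726
```

View pics/side0.png

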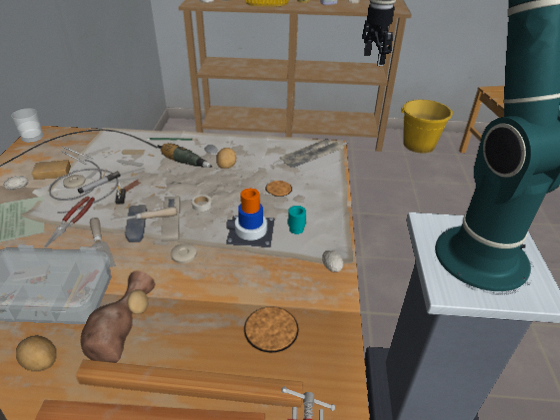

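View pics/top0.png

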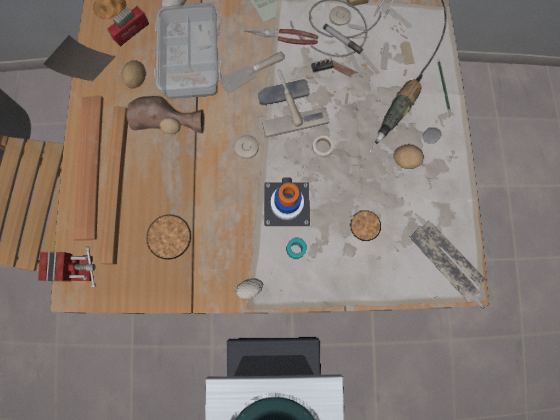

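Orange at side (250,200) and top (289,194), with blue beneath it at side (250,217). Look-alike: turquoise tube at side (297,220) / top (296,248), which I reject by colour. The wooden ball at top (408,156) and the red-orange roll at (110,7) aren't tubes. Small pad: top (365,225), side (279,188). Large pad: top (168,237), side (272,328).

```bash
cat >> h.py <<'E'
def hsv(s): return cv2.cvtColor(np.array(s['image']),cv2.COLOR_RGB2HSV)
def blob(m,near,r=40):
    m=m.astype(np.uint8)*255; w=np.zeros_like(m); cv2.circle(w,tuple(int(x) for x in near),r,255,-1); m&=w
    c,_=cv2.findContours(m,cv2.RETR_EXTERNAL,cv2.CHAIN_APPROX_NONE)
    return max(c,key=cv2.contourArea)
def mask(s,h0,h1,smin,vmin):
    h=hsv(s); return (h[...,0]>=h0)&(h[...,0]<=h1)&(h[...,1]>=smin)&(h[...,2]>=vmin)
def tri(r1,r2):
    (o1,d1),(o2,d2)=r1,r2; A=np.stack([d1,-d2],1); t=np.linalg.lstsq(A,o2-o1,rcond=None)[0]
    p,q=o1+d1*t[0],o2+d2*t[1]; return (p+q)/2,np.linalg.norm(p-q)
E
python3 - <<'E'
from h import *
a=snap('side');b=snap('top')
for n,s,ps in(('side',a,((279,188),(272,328))),('top',b,((365,225),(168,237)))):
    for p,R in zip(ps,(22,34)):
        c=blob(mask(s,5,20,70,70),p,R)   # cork
        P=np.array([onplane(s,q[0],.006)[:2] for q in c]).astype(np.float32)
        ct,r=cv2.minEnclosingCircle(P); e=cv2.fitEllipse(P); print(n,p,np.round(ct,4),'d',round(2*r,4),np.round(e[0],4),np.round(e[1],4))
for n,s,p in(('side',a,(250,200)),('top',b,(289,194))):
    c=blob(mask(s,3,16,180,120),p,25); x,y,w,h=cv2.boundingRect(c); print(n,'orange bbox',x,y,w,h)
    c2=blob(mask(s,105,125,150,80),p,30); print('blue bbox',cv2.boundingRect(c2))
    e=cv2.fitEllipse(c); print(e)
    P=np.array([onplane(s,q[0],.122)[:2] for q in c]).astype(np.float32)
    print('at .122 x',P.min(0),P.max(0))
s=cv2.cvtColor(np.array(a['image']),cv2.COLOR_RGB2BGR)[165:265,205:325]; t=cv2.cvtColor(np.array(b['image']),cv2.COLOR_RGB2BGR)[165:265,245:365]
cv2.imwrite('pics/crop.png',np.vstack([cv2.resize(v,None,fx=3,fy=3,interpolation=cv2.INTER_CUBIC) for v in(s,t)]))
E
```

```text
side (279, 188) [ 0.5016 -0.2251] d 0.0745 [ 0.5013 -0.2245] [0.0691 0.0717]
side (272, 328) [0.479  0.2474] d 0.1648 [0.4788 0.2476] [0.1342 0.1624]
top (365, 225) [ 0.501  -0.2268] d 0.0734 [ 0.5008 -0.2267] [0.0701 0.0709]
top (168, 237) [0.4796 0.2514] d 0.1696 [0.4775 0.2521] [0.1554 0.1679]
side orange bbox 241 188 19 25
blue bbox (239, 205, 24, 24)
((250.7117156982422, 199.80136108398438), (17.660778045654297, 25.705842971801758), 170.11871337890625)
at .122 x [ 0.52987885 -0.05708562] [0.5779366  0.03388596]
top orange bbox 279 184 20 22
blue bbox (275, 189, 26, 24)
((287.83984375, 194.3877716064453), (18.033559799194336, 21.343704223632812), 13.959403038024902)
at .122 x [ 0.5284579  -0.05737426] [ 0.57519406 -0.0160026 ]
```

View pics/crop.png

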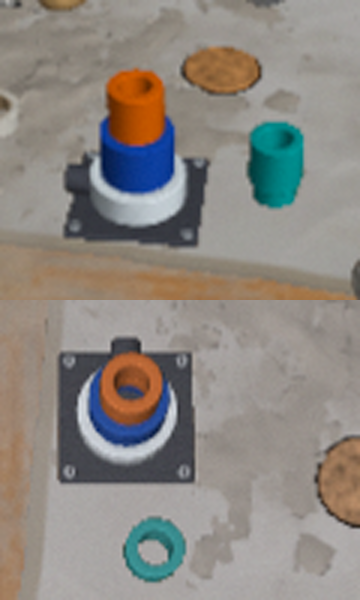

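The crop confirms it: orange tube in blue in the pale port, with the turquoise one standing apart. Orange axis is about (0.5535, -0.0355), and both views agree for a top at z = 0.122. I'll set out now.

play_rows --pt "0.1 0.18 0 0 0 -0.08" --pt "0.2 0.36 0 0 0 -0.16" --pt "0.3 0.54 0 0 0 -0.238" --pt "0.4 0.7 0 0 0 -0.238" --pt "0.5 0.85 0 0 0 -0.238" --pt "0.55 0.95 0 0 0 -0.238" --pt "0.6 0.98 0 0 0 -0.238" --pt "0.6 0.98 0 0 0 -0.238" --pt "0.6 0.98 0 0 0 -0.238" --pt "0.6 0.98 0 0 0 -0.238" --pt "0.6 0.98 0 0 0 -0.238" --pt "0.6 0.98 0 0 0 -0.238" --jaw -1 --grip_force 40

```text
time: 1.7
eef_pos: [0.5364, -0.1171, 0.3037]
eef_rot: [3.141, 0.001, -0.003]
force: [-0.9, -1.1, -0.3]
gripper_width: 0.0856
grasp_force: 0.0
```

Run:
```python
from h import *
a=snap('side','side1');b=snap('top')
for n,s,p in(('side',a,(272,328)),('top',b,(168,237))):
    v=hsv(s)[...,2]; 
    # cork+rim: dark rim pixels projected near centre
    ys,xs=np.where(v<70); P=[];
    for x,y in zip(xs,ys):
        if np.hypot(x-p[0],y-p[1])<34: P.append(onplane(s,(x,y),.006)[:2])
    P=np.array(P); c0=np.array([.479,.25])
    P=P[abs(np.hypot(*(P-c0).T)-.0535)<.009].astype(np.float32)
    e=cv2.fitEllipse(P); print(n,len(P),np.round(e[0],4),np.round(e[1],4))
st=readout.read_state(); print(st['time'],st['eef_pos'],st['eef_rot'],st['force'],ctrl.tips_ahead)
```

```text
side 110 [0.4811 0.2521] [0.1063 0.11  ]
top 23 [0.4819 0.2521] [0.1072 0.1113]
1.8 [ 0.53650866 -0.1170864   0.30388369] [ 3.14089169e+00  4.38332598e-04 -3.37080734e-03] [ 0.2528957   0.16400786 -0.18558728] 0.0726
```

View pics/side1.png

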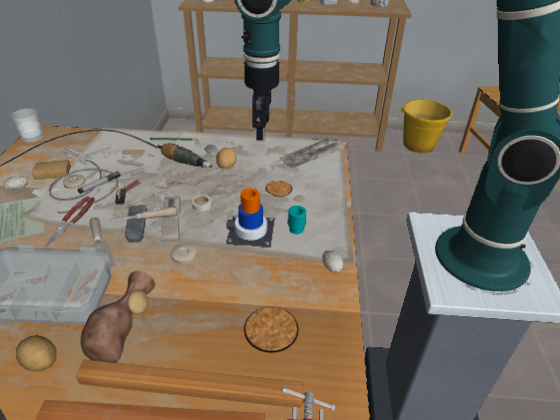

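Side view: gripper above and behind the stack, orange at (250,200) unobstructed. The large pad is at (0.4815, 0.252) by its edge, 0.107–0.11 wide, which fits. Moving over the orange one.

play_rows --pt "0.034 0.08 0 0 0 0" --pt "0.034 0.163 0 0 0 0" --pt "0.034 0.163 -0.1 0 0 0" --pt "0.034 0.163 -0.18 0 0 0" --pt "0.034 0.163 -0.18 0 0 0" --pt "0.034 0.163 -0.18 0 0 0" --pt "0.034 0.163 -0.18 0 0 0"

```text
time: 2.68
eef_pos: [0.5554, -0.0341, 0.2159]
eef_rot: [3.141, -0.004, -0.001]
force: [-0.2, -0.3, 0.2]
gripper_width: 0.0857
grasp_force: 0.0
```

Run:
```python
from h import *
a=snap('side');b=snap('top')
st=readout.read_state(); print(st['eef_pos'])
s=cv2.cvtColor(np.array(a['image']),cv2.COLOR_RGB2BGR)[120:260,180:320]
t=cv2.cvtColor(np.array(b['image']),cv2.COLOR_RGB2BGR)[120:260,220:360]
cv2.imwrite('pics/crop2.png',np.hstack([cv2.resize(v,None,fx=2.8,fy=2.8,interpolation=cv2.INTER_CUBIC) for v in(s,t)]))
```

```text
[ 0.55503174 -0.03386529  0.21544138]
```

View pics/crop2.png

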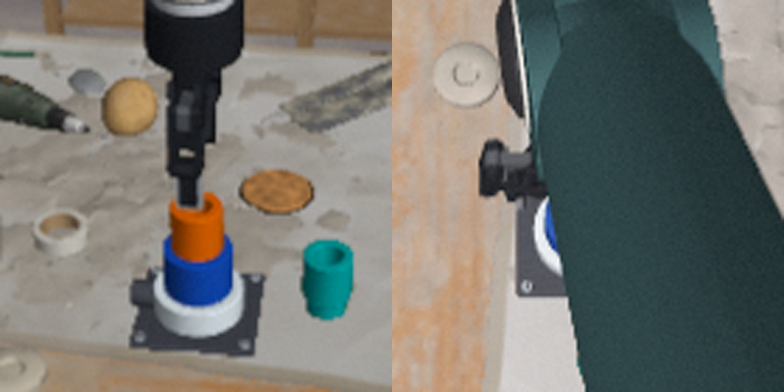

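Side half: left finger at crop (188,190), slightly left of the orange axis at (196,230), and the top view is blocked by the arm. I'll check that offset in numbers before descending.

Run:
```python
from h import *
a=snap('side'); p=readout.read_state()['eef_pos']
print('tip expected',proj(a,p+[0,.047,-.065]),proj(a,p+[0,.047,-.0726]))
for z in(.122,.1,.08): print(z,proj(a,[.5535,-.0355,z]))
m=mask(a,3,16,180,120)
for y in range(190,212,3):
    x=np.where(m[y,235:265])[0]+235; print(y,x.min() if len(x) else 0,x.max() if len(x) else 0)
h=hsv(a)[...,2]
for y in(176,182,188,192): 
    x=np.where(h[y,235:262]<75)[0]+235; print('fing',y,x.min() if len(x) else 0,x.max() if len(x) else 0)
```

```text
tip expected [247.53425723 196.31875553] [247.62689387 199.03387164]
0.122 [251.09963434 193.50218587]
0.1 [251.30535091 200.92176666]
0.08 [251.48794539 207.50202421]
190 253 256
193 241 258
196 241 259
199 244 259
202 244 259
205 244 259
208 244 258
211 245 256
fing 176 241 252
fing 182 241 251
fing 188 244 250
fing 192 244 250
```

Expected finger pixel (247.5) matches the one seen (247), so it's aligned. Descend and grip.

play_rows --pt "-0.003 -0.003 -0.05 0 0 0" --pt "-0.003 -0.003 -0.08 0 0 0" --pt "-0.003 -0.003 -0.108 0 0 0" --pt "-0.003 -0.003 -0.108 0 0 0" --pt "-0.003 -0.003 -0.108 0 0 0" --pt "-0.003 -0.003 -0.108 0 0 0"

```text
time: 3.58
eef_pos: [0.5533, -0.0351, 0.1605]
eef_rot: [3.142, -0.001, -0.0]
force: [1.1, 0.3, -0.6]
gripper_width: 0.0855
grasp_force: 0.0
```

play_rows --pt "0 0 0 0 0 0" --pt "0 0 0 0 0 0" --pt "0 0 0 0 0 0" --pt "0 0 0 0 0 0" --pt "0 0 0 0 0 0" --pt "0 0 0 0 0 0" --pt "0 0 0 0 0 0" --pt "0 0 0 0 0 0" --jaw 1 --grip_force 50

```text
time: 4.58
eef_pos: [0.553, -0.0359, 0.1604]
eef_rot: [3.141, -0.001, -0.001]
force: [-1.0, -2.5, 5.9]
gripper_width: 0.0457
grasp_force: 50.7
```

play_rows --pt "0 0 0.004 0 0 0" --pt "0 0 0.008 0 0 0" --pt "0 0 0.014 0 0 0" --pt "0 0 0.02 0 0 0" --pt "0 0 0.03 0 0 0" --pt "0 0 0.04 0 0 0" --pt "0 0 0.055 0 0 0" --pt "0 0 0.075 0 0 0" --pt "0 0 0.1 0 0 0" --pt "0 0 0.13 0 0 0" --pt "0 0 0.13 0 0 0" --pt "0 0 0.13 0 0 0"

```text
time: 6.08
eef_pos: [0.5526, -0.0352, 0.2249]
eef_rot: [3.142, 0.0, -0.0]
force: [-0.4, 0.8, -1.0]
gripper_width: 0.0452
grasp_force: 51.6
```

Run:
```python
from h import *
a=snap('side'); st=readout.read_state(); p=st['eef_pos'];print(p,st['gripper_width'])
s=cv2.cvtColor(np.array(a['image']),cv2.COLOR_RGB2BGR)[110:260,180:320]
cv2.imwrite('pics/crop3.png',cv2.resize(s,None,fx=3,fy=3,interpolation=cv2.INTER_CUBIC))
c=blob(mask(a,3,16,180,120),proj(a,p-[0,0,.07]),30); print('orange',cv2.boundingRect(c))
for z in(.05,.06,.07,.08,.09): print(z,proj(a,p-[0,-.019,z]))
# blue rim top
c=blob(mask(a,105,125,150,60),(250,215),30); print('blue',cv2.boundingRect(c))
```

```text
[ 0.55249167 -0.03519625  0.22455981] 0.04549599159747716
orange (243, 167, 16, 31)
0.05 [249.97171892 179.82975516]
0.06 [250.07718467 183.47260587]
0.07 [250.18139532 187.07059579]
0.08 [250.28437247 190.62452657]
0.09 [250.38613724 194.13518139]
blue (239, 201, 24, 29)
```

View pics/crop3.png

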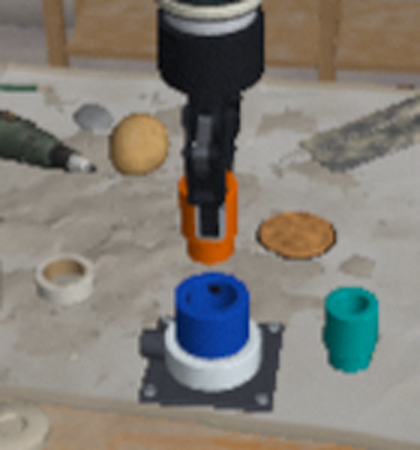

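Orange is out, with its bottom edge at crop (208,260), and the blue one is still seated in the port. On to the small pad.

play_rows --pt "-0.02 -0.07 0 0 0 0" --pt "-0.045 -0.16 0 0 0 0" --pt "-0.07 -0.26 0 0 0 0" --pt "-0.09 -0.34 0 0 0 0" --pt "-0.103 -0.383 0 0 0 0" --pt "-0.103 -0.383 -0.06 0 0 0" --pt "-0.103 -0.383 -0.14 0 0 0" --pt "-0.103 -0.383 -0.19 0 0 0" --pt "-0.103 -0.383 -0.2 0 0 0" --pt "-0.103 -0.383 -0.2 0 0 0" --pt "-0.103 -0.383 -0.2 0 0 0"

```text
time: 7.5
eef_pos: [0.502, -0.2269, 0.126]
eef_rot: [3.141, -0.002, -0.0]
force: [-0.7, -0.2, -1.0]
gripper_width: 0.0452
grasp_force: 51.7
```

Run:
```python
from h import *
a=snap('side'); st=readout.read_state(); p=st['eef_pos'];print(p,st['eef_rot'],st['force'])
s=cv2.cvtColor(np.array(a['image']),cv2.COLOR_RGB2BGR)[110:230,210:350]
cv2.imwrite('pics/crop4.png',cv2.resize(s,None,fx=4,fy=4,interpolation=cv2.INTER_CUBIC))
print('pad c',proj(a,[.501,-.2265,.006]))
m=mask(a,3,16,200,120)
for y in range(160,200,3):
    x=np.where(m[y,260:300])[0]+260; print(y,x.min() if len(x) else 0,x.max() if len(x) else 0)
for z in(.06,.08,.1025): print(proj(a,p-[0,-.019,z]),proj(a,p-[0,0,z]))
```

```text
[ 0.50200912 -0.22688557  0.12607154] [ 3.14069735e+00 -1.96970552e-03 -1.13844199e-04] [-1.19481506  0.25637654 -1.59045196]
pad c [278.62598255 187.34252812]
160 0 0
163 270 285
166 271 285
169 283 284
172 273 284
175 273 284
178 272 283
181 273 283
184 273 282
187 0 0
190 0 0
193 0 0
196 0 0
199 0 0
[278.10710443 173.40377755] [278.62650256 169.54320369]
[277.99381667 179.44863968] [278.50936704 175.55473653]
[277.86905161 186.10388516] [278.3803286  182.17506766]
```

View pics/crop4.png

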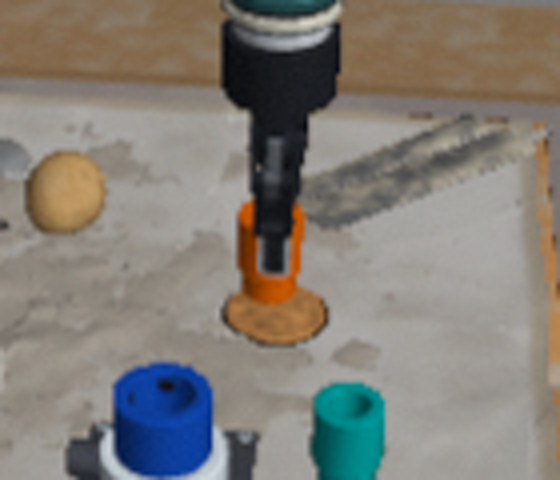

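Orange hangs over the pad (bottom at crop (272,300), pad centre near (275,312)). Setting it down.

play_rows --pt "-0.002 0 -0.012 0 0 0" --pt "-0.002 0 -0.022 0 0 0" --pt "-0.002 0 -0.028 0 0 0" --pt "-0.002 0 -0.032 0 0 0" --pt "-0.002 0 -0.035 0 0 0" --pt "-0.002 0 -0.035 0 0 0" --pt "-0.002 0 -0.035 0 0 0"

```text
time: 8.43
eef_pos: [0.5004, -0.2266, 0.1084]
eef_rot: [3.141, -0.0, -0.0]
force: [-2.9, 1.0, 8.9]
gripper_width: 0.0454
grasp_force: 52.4
```

Contact at 9 N at the expected height. Release.

play_rows --pt "0 0 0.001 0 0 0" --pt "0 0 0.001 0 0 0" --pt "0 0 0.001 0 0 0" --pt "0 0 0.001 0 0 0" --pt "0 0 0.001 0 0 0" --pt "0 0 0.001 0 0 0" --pt "0 0 0.001 0 0 0" --jaw -1

```text
time: 9.3
eef_pos: [0.5003, -0.2266, 0.1079]
eef_rot: [3.142, 0.0, -0.0]
force: [0.7, 0.3, 0.1]
gripper_width: 0.0851
grasp_force: 0.0
```

play_rows --pt "0 0 0.03 0 0 0" --pt "0 0 0.08 0 0 0" --pt "0 0 0.15 0 0 0" --pt "0 0 0.22 0 0 0" --pt "0.03 0.1 0.22 0 0 0" --pt "0.06 0.2 0.22 0 0 0" --pt "0.09 0.32 0.2 0 0 0" --pt "0.106 0.383 0.18 0 0 0" --pt "0.106 0.383 0.14 0 0 0" --pt "0.106 0.383 0.12 0 0 0" --pt "0.106 0.383 0.12 0 0 0" --pt "0.106 0.383 0.12 0 0 0"

```text
time: 10.8
eef_pos: [0.5537, -0.0358, 0.1687]
eef_rot: [3.141, -0.001, -0.001]
force: [0.1, 0.2, 0.0]
gripper_width: 0.0855
grasp_force: 0.0
```

Run:
```python
from h import *
a=snap('side','s5'); b=snap('top'); st=readout.read_state(); print(st['time'],st['eef_pos'],st['force'])
c=blob(mask(a,3,16,200,100),(278,175),30); print('orange',cv2.boundingRect(c))
for s,n in((a,'s'),(b,'t')): print(n,[proj(s,[.501,-.2265,z]) for z in(.006,.07)])
c=blob(mask(b,3,14,190,120),(370,225),30); print('orange top',cv2.boundingRect(c))
m=mask(a,105,125,150,50)
for y in range(198,228,4):
    x=np.where(m[y,230:270])[0]+230; print(y,x.min() if len(x) else 0,x.max() if len(x) else 0)
for P in([.5535,-.0355,.078],[.5535,-.0355,.05]): print(proj(a,P))
c=blob(m,(250,210),30); P=np.array([onplane(a,q[0],.078)[:2] for q in c]); print('blue x,y at .078',P.min(0),P.max(0))
S=[cv2.cvtColor(np.array(a['image']),cv2.COLOR_RGB2BGR)[120:260,190:330],cv2.cvtColor(np.array(b['image']),cv2.COLOR_RGB2BGR)[140:280,260:400]]
cv2.imwrite('pics/crop5.png',np.hstack([cv2.resize(v,None,fx=2.8,fy=2.8,interpolation=cv2.INTER_CUBIC) for v in S]))
```

```text
10.9 [ 0.55368142 -0.03564375  0.16869915] [-0.354707   -0.16659332 -0.33215154]
orange (271, 165, 15, 26)
s [array([278.62598255, 187.34252812]), array([279.00558766, 168.44496102])]
t [array([365.13198663, 225.02896977]), array([371.37150814, 220.47300467])]Traceback (most recent call last):
  File "<stdin>", line 5, in <module>
  File "h.py", line 20, in blob
    return max(c,key=cv2.contourArea)
ValueError: max() iterable argument is empty
```

Orange stands on the small pad (columns 271–286, centred as predicted at 278.6). Checking the blue position.

Run:
```python
from h import *
a=snap('side')
m=mask(a,105,125,150,50)
for y in range(200,228,4):
    x=np.where(m[y,230:270])[0]+230; print(y,x.min() if len(x) else 0,x.max() if len(x) else 0)
for P in([.5535,-.0355,.078],[.5535,-.0045,.05]): print(proj(a,P))
c=blob(m,(250,210),30); P=np.array([onplane(a,q[0],.078)[:2] for q in c]); print('blue x,y at .078',P.min(0),P.max(0))
```

```text
200 0 0
204 241 260
208 239 262
212 239 262
216 239 262
220 239 262
224 240 261
[251.50597885 208.15163199]
[250.18706945 225.31377768]
blue x,y at .078 [ 0.52298342 -0.06083381] [0.58469997 0.04051958]
```

play_rows --pt "0 0 -0.03 0 0 0" --pt "0 0 -0.06 0 0 0" --pt "0 0 -0.085 0 0 0" --pt "0 0 -0.105 0 0 0" --pt "0 0 -0.105 0 0 0" --pt "0 0 -0.105 0 0 0" --pt "0 0 -0.105 0 0 0"

```text
time: 11.82
eef_pos: [0.5536, -0.0351, 0.1159]
eef_rot: [3.142, -0.001, -0.0]
force: [-0.3, -0.5, -0.3]
gripper_width: 0.0853
grasp_force: 0.0
```

play_rows --pt "0 0 0 0 0 0" --pt "0 0 0 0 0 0" --pt "0 0 0 0 0 0" --pt "0 0 0 0 0 0" --pt "0 0 0 0 0 0" --pt "0 0 0 0 0 0" --pt "0 0 0 0 0 0" --pt "0 0 0 0 0 0" --jaw 1 --grip_force 70

```text
time: 12.82
eef_pos: [0.5537, -0.0365, 0.1167]
eef_rot: [3.14, -0.001, -0.001]
force: [-2.5, -2.6, 8.4]
gripper_width: 0.061
grasp_force: 74.1
```

Gripped at 61 mm, which fits the 62 mm collar. Pull straight up.

play_rows --pt "0 0 0.004 0 0 0" --pt "0 0 0.008 0 0 0" --pt "0 0 0.014 0 0 0" --pt "0 0 0.02 0 0 0" --pt "0 0 0.03 0 0 0" --pt "0 0 0.04 0 0 0" --pt "0 0 0.055 0 0 0" --pt "0 0 0.075 0 0 0" --pt "0 0 0.11 0 0 0" --pt "0 0 0.15 0 0 0" --pt "0 0 0.18 0 0 0" --pt "0 0 0.18 0 0 0"

```text
time: 14.32
eef_pos: [0.5541, -0.0349, 0.2072]
eef_rot: [3.142, -0.003, 0.0]
force: [-0.6, 0.2, -1.6]
gripper_width: 0.0612
grasp_force: 78.3
```

Run:
```python
from h import *
a=snap('side'); st=readout.read_state(); p=st['eef_pos'];print(p,st['gripper_width'],st['force'])
c=blob(mask(a,105,125,150,50),proj(a,p-[0,0,.07]),35); print('blue',cv2.boundingRect(c))
print(proj(a,p-[0,-.026,.1047]),proj(a,[.5535,-.0355,.034]))
```

```text
[ 0.55346137 -0.03504615  0.20608675] 0.06107518958207716 [ 0.07582818  0.89422555 -1.33579164]
blue (236, 172, 26, 34)
[249.92529695 207.34354377] [251.8926863  222.06992378]
```

Blue is out, with its bottom edge at row 206 against 207 expected. On to the large pad.

play_rows --pt "-0.025 0.08 0 0 0 0" --pt "-0.05 0.18 0 0 0 0" --pt "-0.075 0.28 0 0 0 0" --pt "-0.1 0.38 0 0 0 0" --pt "-0.125 0.48 0 0 0 0" --pt "-0.14 0.55 0 0 0 0" --pt "-0.144 0.574 -0.03 0 0 0" --pt "-0.144 0.574 -0.09 0 0 0" --pt "-0.144 0.574 -0.14 0 0 0" --pt "-0.144 0.574 -0.152 0 0 0" --pt "-0.144 0.574 -0.152 0 0 0" --pt "-0.144 0.574 -0.152 0 0 0"

```text
time: 15.88
eef_pos: [0.4819, 0.2518, 0.1301]
eef_rot: [-3.141, -0.001, -0.001]
force: [-0.5, 0.2, -2.1]
gripper_width: 0.0612
grasp_force: 78.3
```

Run:
```python
from h import *
a=snap('side'); b=snap('top'); st=readout.read_state(); p=st['eef_pos'];print(p,st['force'])
S=[cv2.cvtColor(np.array(a['image']),cv2.COLOR_RGB2BGR)[230:370,200:340],cv2.cvtColor(np.array(b['image']),cv2.COLOR_RGB2BGR)[150:290,260:400]]
cv2.imwrite('pics/crop6.png',np.hstack([cv2.resize(v,None,fx=2.8,fy=2.8,interpolation=cv2.INTER_CUBIC) for v in S]))
c=blob(mask(a,105,125,150,50),proj(a,p-[0,-.03,.08]),45); print('blue',cv2.boundingRect(c)); print(proj(a,p-[0,-.026,.1045]),proj(a,[.4815,.252,.006]))
c=blob(mask(b,3,14,170,120),(370,222),30); print('orange top',cv2.boundingRect(c),'exp',proj(b,[.501,-.2265,.07]))
```

```text
[0.48188304 0.2519836  0.13031748] [ 0.08810991  0.15982741 -2.32286392]
blue (253, 291, 32, 41)
[269.21806946 332.18325592] [270.55469256 327.37683234]
orange top (359, 210, 22, 21) exp [371.37150814 220.47300467]
```

View pics/crop6.png

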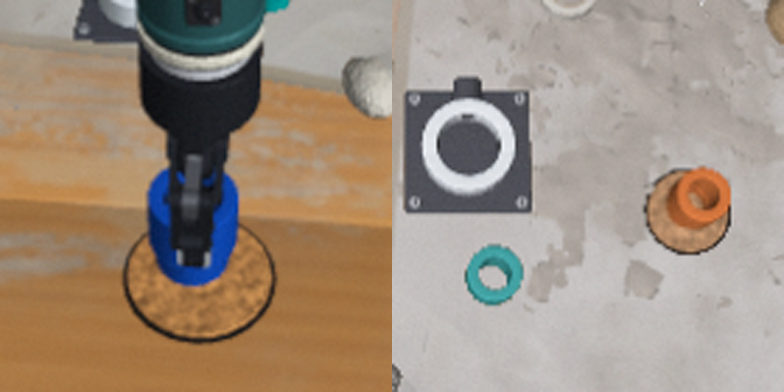

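Orange ring centre is at top pixel (371,219) against (371.4,220.5) for the pad middle, so it's within about 2 mm. The port is empty and the blue hangs over the large pad. Lower it.

play_rows --pt "0 0 -0.014 0 0 0" --pt "0 0 -0.025 0 0 0" --pt "0 0 -0.032 0 0 0" --pt "0 0 -0.037 0 0 0" --pt "0 0 -0.04 0 0 0" --pt "0 0 -0.04 0 0 0" --pt "0 0 -0.04 0 0 0"

```text
time: 16.85
eef_pos: [0.4812, 0.2519, 0.1106]
eef_rot: [3.141, 0.0, 0.0]
force: [-3.1, -1.7, 11.2]
gripper_width: 0.0609
grasp_force: 79.5
```

play_rows --pt "0 0 0.001 0 0 0" --pt "0 0 0.001 0 0 0" --pt "0 0 0.001 0 0 0" --pt "0 0 0.001 0 0 0" --pt "0 0 0.001 0 0 0" --pt "0 0 0.001 0 0 0" --pt "0 0 0.001 0 0 0" --jaw -1

```text
time: 17.73
eef_pos: [0.4813, 0.2519, 0.1099]
eef_rot: [3.142, 0.0, -0.0]
force: [0.2, 0.3, -0.2]
gripper_width: 0.0855
grasp_force: 0.0
```

play_rows --pt "0 0 0.03 0 0 0" --pt "0 0 0.08 0 0 0" --pt "0 0 0.15 0 0 0" --pt "0 0 0.25 0 0 0" --pt "0 0 0.32 0 0 0" --pt "0.08 -0.1 0.32 0 0 0" --pt "0.16 -0.2 0.32 0 0 0" --pt "0.2 -0.28 0.32 0 0 0" --pt "0.2 -0.28 0.32 0 0 0" --pt "0.2 -0.28 0.32 0 0 0" --pt "0.2 -0.28 0.32 0 0 0" --pt "0.2 -0.28 0.32 0 0 0"

```text
time: 19.23
eef_pos: [0.5808, 0.1133, 0.2702]
eef_rot: [-3.141, -0.0, 0.002]
force: [-0.6, -0.3, -0.4]
gripper_width: 0.0854
grasp_force: 0.0
```

Run:
```python
from h import *
a=snap('side'); b=snap('top'); st=readout.read_state(); print(st['time'],st['eef_pos'],st['force'])
S=[cv2.cvtColor(np.array(a['image']),cv2.COLOR_RGB2BGR)[150:370,190:330],cv2.cvtColor(np.array(b['image']),cv2.COLOR_RGB2BGR)[130:350,120:400]]
cv2.imwrite('pics/crop7.png',np.hstack([cv2.resize(v,None,fx=1.9,fy=1.9,interpolation=cv2.INTER_CUBIC) for v in S]))
for s,n,q in((a,'side',(272,310)),(b,'top',(165,235))):
    c=blob(mask(s,105,125,150,50),q,50); print(n,cv2.boundingRect(c),proj(s,[.4815,.252,.072]),proj(s,[.4815,.252,.006]))
```

```text
19.325 [0.5810176  0.11275537 0.27003022] [-0.47870382 -0.27858374 -0.03418798]
side (254, 295, 31, 43) [270.72701078 306.17823535] [270.55469256 327.37683234]
top (148, 218, 25, 28) [160.31764137 231.81622232] [167.44298267 235.8072715 ]
```

View pics/crop7.png

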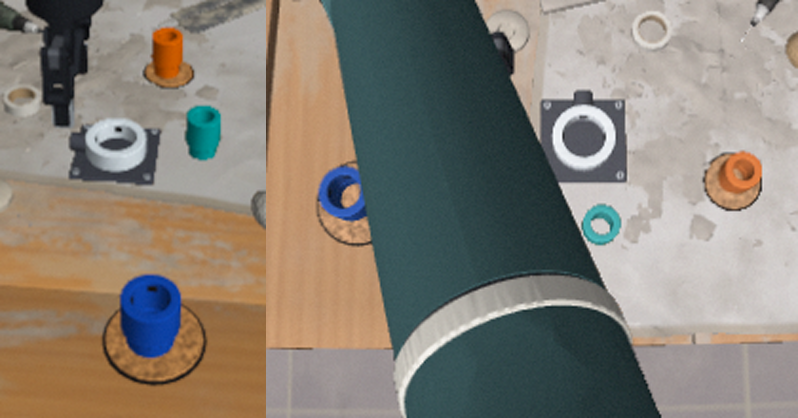

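Both reducers stand upright and centred on their pads: blue at side crop (151,315) on the pad at (154,340), orange at (167,52). The port is empty and the gripper is clear of everything.

```bash
python3 -c "
from bench import job; print(job.sign_off())"
```

```text
the job is handed in; nothing more can be done
None
```

I pulled the orange reducer first and stood it on the smaller cork pad, then stood the blue one on the larger pad; both are upright within about 2–3 mm of centre, the port is clear, and I handed the job in at about 19 s.

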